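# Swap the housings on the loading slide, then hold its index plunger back

## Robot

A 6-joint arm with a two-finger parallel gripper is mounted at the origin on the work surface. World frame = base frame: x ahead of the robot, y to its left, z up, the work surface at z = 0. Lengths are in m, angles in rad, forces in N, time in s.
With the tool pointing down it reaches from about 0.375 to 0.9 m from the base axis. Payload 3.1 kg.
Tool frame: the origin (TCP) lies at the very end of the fingers, on their centre line; the grasp point (between the pads) lies 19 mm behind it (manip.hold_point_z is the distance from the TCP to the grasp point, in m); y points along the fingers, z is the direction in which the jaws open and shut, and the axes are right-handed (so a half turn about y gives the same grasp; the last joint's range is limited). The gripper opens to 85 mm and grips with 20 to 120 N. Pads are 22 mm wide; open, the fingers measure 114 mm over their backs; the gripper's body (76 mm by 85 mm) begins 54 mm behind the grasp point. The pads swing forward as they close: fully open they stand 13 mm farther back than shut.
Start: joints at [-1.294, 0.527, 1.433, -0, 1.181, -0.178], TCP at [0.275, -0.561, 0.231] pointing down, gripper open.
Joint ranges: [-3.08, 3.08], [-0.75, 2.2], [0.22, 2.44], [-1.43, 4.57], [0, 2.65], [-2.85, 2.85]. Speed limits (rad/s): [2.79, 2.79, 3.14, 3.14, 3.14, 3.14].

## Interface

Orientations are given as a unit quaternion [x, y, z, w].
In Python, from station import manip, eyes, workorder gives the robot as it stands. The module is installed in compiled form; this text tells all that it offers.
- The arm moves only by the shell command python3 -m jog 'ROWS' [OPENING] [FORCE]. ROWS is JSON, a list of rows, each a list of 2 entries, a list of its own where there are three numbers: the shift along the tool's x, y, z in cm, then the turn about the tool's y in rad. A call has 1 to 20 rows; each row is the pose to reach, as a shift and turn from the pose commanded when the call began, along the tool's axes at that moment; what a row does not reach only later rows make up. A row lasts 1/12 s, in which the tool goes at most 41.7 mm and 7.16 degrees, less where a joint would pass 70% of its speed; a pose out of reach is approached as far as the arm can. A call with a gripper value outside its range is refused whole. OPENING is the finger opening in cm, from 0 to 8.54, set as the call begins (- or left out, the last holds). The fingers move at their own pace and stop on an object; FORCE is the grip in N (left out, the last holds). Time passes only in rows, so rows that repeat a pose let the fingers close. It gives the time, the measured TCP pose, the force and the opening at its end, in the units of the state.
- manip.sense(): the state, without advancing time (a new reading comes with each control period).
- eyes.snapshot(name): name is "scene" or "top" or "wrist"; returns a dict with "frame" (400x640x3 uint8, red, green, blue), "vfov" (degrees; the focal length in pixels is half the picture's height over the tangent of half this angle, whatever the lens; pixels are square), "cx", "cy" (the principal point, pixels), "k1" (the pictures are not rectified: a ray, as slopes to the right and down, at radius r is drawn at 1 + k1 r^2 times it, then the intrinsics apply), "rvec" (rotation vector, rad) and "tvec" (3), from world to camera coordinates, as OpenCV has them. Camera axes: x right, y down, z forward; pixel columns grow to the right and rows downward; lengths in m; the calibration is good to about 2 mm. A picture is of the moment at which its call begins. There is no depth.
- workorder.sign_off(): hands the job in, once; it reports no verdict.
The state is a dict: "t": time; "q": joint angles; "qd": joint speeds; "tau": joint torques, N m; "tcp_pos": TCP position; "tool_rot": TCP orientation; "force": force on the tool from outside, world axes, zero at the start; "ft_torque": the same for the moment, N m; "finger_gap": opening from 0.0 (shut) to 1.0 (fully open).
Only numpy, scipy, OpenCV 4.12 (cv2) and the standard library are available. Lean on these libraries where they do the work, as an engineer would, in place of code of your own. Each camera call takes 0.05 s, during which the arm holds its last target. There are 200 camera calls.

## Task

The blue-capped and the yellow-capped housing were loaded into each other's nests on the slide: swap them, so that each stands upright and fully home in the nest of its own colour, let go (the grey nest is free for parking). Then unlock the slide for a colleague: pull the red-knobbed sprung index plunger straight up as far as it goes, clear of its seat hole, and finish while still holding it up there in the gripper. Leave the bin, the cooker base and the screwdriver alone.

Things in the scene. Friction and masses are not known exactly. Their poses are not given: they have to be found in the camera images.
- slide: Fixed loading slide, 120 x 500 x 32 mm: aluminium base with a white carriage plate (100 x 480 mm). Origin at the centre of its underside on the bench; its y axis runs along its length (the row of nests and the plunger lie on it), its x axis across; z up.
- nest_blue: Fixed blue round nest on the carriage: 68 mm outside diameter, 56 mm bore, open at the top; floor 3 mm and rim 8 mm above its origin, which is the centre of its underside, on the carriage's top face 32 mm above the bench. Home of the blue-capped housing; the yellow-capped one is in it at the start. The three nests stand in a row, 100 mm apart, in any order.
- nest_yellow: Fixed yellow round nest on the carriage: 68 mm outside diameter, 56 mm bore, open at the top; floor 3 mm and rim 8 mm above its origin, which is the centre of its underside, on the carriage's top face 32 mm above the bench. Home of the yellow-capped housing; the blue-capped one is in it at the start. The three nests stand in a row, 100 mm apart, in any order.
- nest_grey: Fixed grey round nest on the carriage: 68 mm outside diameter, 56 mm bore, open at the top; floor 3 mm and rim 8 mm above its origin, which is the centre of its underside, on the carriage's top face 32 mm above the bench. Empty, for parking. The three nests stand in a row, 100 mm apart, in any order.
- housing_blue: Loose round part, 50 mm diameter, 60 mm tall (plus three tiny brass tabs to 66 mm), white below with a blue cap (top 14 mm), about 0.15 kg. Origin at the centre of its underside, z up. At the start it stands in the nest of the other colour.
- housing_yellow: Loose round part, 50 mm diameter, 60 mm tall (plus three tiny brass tabs to 66 mm), white below with a yellow cap (top 14 mm), about 0.15 kg. Origin at the centre of its underside, z up. At the start it stands in the nest of the other colour.
- plunger (a joint): Lift of the index plunger: 0 = sprung home with its pin 12 mm deep in the seat hole, 0.020 m = fully up at its stop with the pin 8 mm clear above the hole. It slides straight up; the spring pulls it down with about 7 N at home and 13 N at the stop, and snaps it home if let go.
- knob (a point): Centre of the plunger's red plastic knob, an upright cylinder 26 mm in diameter and 34 mm tall; it moves with the plunger. At home its centre is 109 mm and its top 126 mm above the bench. Only an 8 mm stem shows in the 12 mm gap below the knob, over a 22 mm steel sleeve whose top is 80 mm above the bench.
- bridge: Fixed dark steel bridge that carries the plunger: 158 mm across the slide, 40 mm along it, top face 72 mm above the bench. It stands at one or the other end of the slide, 200 mm from the slide's middle and 100 mm from the nearest nest; a low steel end stop is at the other end. Origin on the bench, straight below the knob.
- seat_hole (a point): Centre of the mouth of the plunger's seat hole, in the carriage's top face, straight below the knob; does not move.
- pin_tip (a point): Lower end of the plunger's 8 mm steel pin; 12 mm below the seat hole's mouth at home.
- bin: Bystander: loose yellow bin of screws, 150 x 100 x 70 mm, origin at the centre of its underside.
- cooker_base: Bystander: loose white round appliance base with a black top, 160 mm diameter, 60 mm tall, origin at the centre of its underside.
- screwdriver: Bystander: loose screwdriver lying on the bench beyond the slide, along its own x axis.

How it is judged:
On the way, in this order (a step that is already met when the one before it is completed fails the run):
1. each housing stands home in the nest of its own colour, upright and let go (horizontal distance between housing_blue and nest_blue below 0.006 m and z of housing_blue in the frame of nest_blue between 0 and 0.006 m and angle between each of housing_blue, housing_yellow's own z axis and vertical below 0.1 rad and linear speed of each of housing_blue, housing_yellow below 0.02 m/s and contact force between each of housing_blue, housing_yellow and the fingers below 0.1 N and horizontal distance between housing_yellow and nest_yellow below 0.006 m and z of housing_yellow in the frame of nest_yellow between 0 and 0.006 m), for 0.2 s.
2. the plunger is gripped and pulled up to its stop (value of joint plunger above 0.016 m and contact force between plunger and the fingers above 3 N), for 0.3 s.
At the end, for the whole second after the job is handed in: Each housing stands in its own colour's nest: within 6 mm of its centre, within 3 mm of its floor, tilted under 0.1 rad, at rest, not touched by the fingers. The plunger is up over 16 of its 20 mm, held by the fingers (contact over 3 N), through the last second (all of step 1 and all of step 2); the arm keeps its last pose, push and grip.
It fails at once if the bin is pushed more than 20 mm from its place (distance of bin from where it was at the start of the episode above 0.02 m).
It fails at once if the cooker base is pushed more than 20 mm from its place (distance of cooker_base from where it was at the start of the episode above 0.02 m).
It fails at once if the screwdriver is pushed more than 20 mm from its place (distance of screwdriver from where it was at the start of the episode above 0.02 m).
It also fails if it takes over 59 s, if anything falls off the work surface, if the arm or the gripper's body presses on something with over 40 N, if the wrist force passes 120 N, or if a joint passes its speed limit or range.

## Working session

There is one attempt and no reset: what is moved stays moved. The work goes in short steps, Python scripts to look and compute and a shell command to move; the robot and the scene stay as the last step left them, time stands still between calls to the robot, and variables do not carry over. Pictures are saved under pics/ and viewed, about 8 in all and at most 12, crops included, and the job is handed in when it is done.

```bash
mkdir -p pics; cat > h.py <<'E'
import numpy as np, cv2
from station import manip, eyes, workorder
from scipy.spatial.transform import Rotation as R
def snap(n,f):
    s=eyes.snapshot(n); cv2.imwrite('pics/'+f+'.png',s['frame'][:,:,::-1]); s.pop('frame2',None)
    np.save('pics/'+f+'.npy',s,allow_pickle=True); return s
def ray(s,u,v):
    f=200/np.tan(np.radians(s['vfov'])/2); d=np.array([u-s['cx'],v-s['cy']])/f
    x=d.copy()
    for _ in range(30): x=d/(1+s['k1']*(x@x))
    Rm=cv2.Rodrigues(np.array(s['rvec'],float))[0]; t=np.array(s['tvec'],float).ravel()
    return -Rm.T@t, Rm.T@np.array([x[0],x[1],1])
def at(s,u,v,z):
    c,d=ray(s,u,v); return c+d*(z-c[2])/d[2]
def proj(s,P):
    f=200/np.tan(np.radians(s['vfov'])/2)
    Rm=cv2.Rodrigues(np.array(s['rvec'],float))[0]; t=np.array(s['tvec'],float).ravel()
    c=Rm@np.array(P)+t; x=c[:2]/c[2]; x=x*(1+s['k1']*(x@x)); return x*f+[s['cx'],s['cy']]
def load(f): return np.load('pics/'+f+'.npy',allow_pickle=True).item()
E
python3 - <<'E'
from h import *
snap('top','top1');snap('scene','sc1')
s=manip.sense();print(s); print(R.from_quat(s['tool_rot']).as_matrix().round(3))
E
```

```text
{'t': 0.1, 'q': array([-1.29448929e+00,  5.28392424e-01,  1.43378489e+00, -5.84317476e-06,
        1.18143929e+00, -1.78476661e-01]), 'qd': array([-2.34798199e-04, -1.63090484e-03, -3.42008753e-03,  5.34457975e-04,
        6.02849920e-05,  5.72518010e-04]), 'tau': array([-1.23797149e-04, -4.43303597e+01, -1.78586984e+01, -1.29702598e-04,
        3.87575405e-03,  1.68988458e-05]), 'tcp_pos': array([ 0.27439737, -0.56080769,  0.23041628]), 'tool_rot': array([-0.15944581,  0.68961831, -0.68818906,  0.15937202]), 'force': array([1.05369912, 0.09641218, 0.84565449]), 'ft_torque': array([-0.01955149,  0.01754305, -0.00375693]), 'finger_gap': 0.9995969957895835}
[[-0.898 -0.001  0.439]
 [-0.439  0.002 -0.898]
 [-0.    -1.    -0.002]]
```

View pics/top1.png

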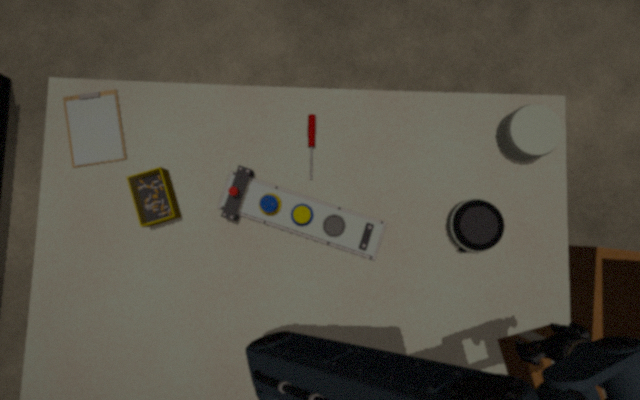

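View pics/sc1.png

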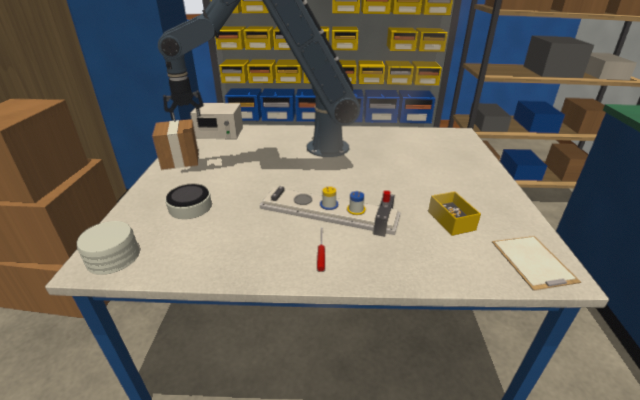

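The top view shows the knob at (234,191), the blue cap at (270,203), the yellow cap at (302,214) and the grey nest at (334,224). The bin is at (152,197), the cooker base at (478,225) and the screwdriver at (311,145). In the scene view the blue housing stands in the yellow nest, next to the bridge, and the yellow housing in the blue nest.

```bash
python3 - <<'E'
from h import *
s=load('top1')
hsv=cv2.cvtColor(s['frame'],cv2.COLOR_RGB2HSV)
def cen(h0,h1,box,smin=120,vmin=60):
    u0,v0,u1,v1=box; m=cv2.inRange(hsv[v0:v1,u0:u1],(h0,smin,vmin),(h1,255,255))
    v,u=np.nonzero(m); return u.mean()+u0,v.mean()+v0,len(u)
b=cen(100,130,(255,188,285,218)); y=cen(20,35,(290,202,315,226)); k=cen(0,8,(225,180,245,202),130,50)
print(b,y,k)
B=at(s,*b[:2],.09);Y=at(s,*y[:2],.09);K=at(s,*k[:2],.12);G=at(s,334,224.5,.04)
for p in(K,B,Y,G):print(p.round(4))
print(np.linalg.norm(B-K),np.linalg.norm(Y-B),np.linalg.norm((G-Y)[:2]))
d=(G-K)[:2];a=np.arctan2(d[1],d[0]);print('row dir',a,np.degrees(a))
print('tool z dir',np.arctan2(-.898,.439))
Rm=R.from_quat(manip.sense()['tool_rot']).as_matrix();print('shift cm B,mid',Rm.T@(B-manip.sense()['tcp_pos'])*100)
E
```

```text
(np.float64(268.41089108910893), np.float64(203.3118811881188), 202) (np.float64(301.4204081632653), np.float64(214.3469387755102), 245) (np.float64(233.10294117647058), np.float64(190.88235294117646), 68)
[0.6084 0.2041 0.12  ]
[0.5788 0.1084 0.09  ]
[0.5503 0.0136 0.09  ]
[ 0.5251 -0.0827  0.04  ]
0.1046191872693462 0.09890311754979646 0.0996265028899747
row dir -1.8535487030902948 -106.20051780902122
tool z dir -1.1160970248108664
shift cm B,mid [-56.73739979  14.15483133 -46.71393195]
```

```bash
python3 -m jog '[[[-10,0,-8],-0.2],[[-25,0,-20],-0.4],[[-40,0,-32],-0.7],[[-50,0,-39.5],-0.833],[[-50,0,-39.5],-0.833],[[-50,0,-39.5],-0.833],[[-50,0,-39.5],-0.833],[[-50,0,-39.5],-0.833],[[-50,0,-39.5],-0.833],[[-50,0,-39.5],-0.833],[[-50,0,-39.5],-0.833],[[-50,0,-39.5],-0.833],[[-50,0,-39.5],-0.833],[[-50,0,-39.5],-0.833],[[-50,0,-39.5],-0.833],[[-50,0,-39.5],-0.833],[[-50,0,-39.5],-0.833],[[-50,0,-39.5],-0.833],[[-50,0,-39.5],-0.833],[[-50,0,-39.5],-0.833]]' 8.5 40
python3 - <<'E'
from h import *
snap('wrist','w1')
s=manip.sense();print(s['tcp_pos'],s['q']);print(R.from_quat(s['tool_rot']).as_matrix().round(3))
E
```

```text
t: 1.77
tcp_pos: [0.5495, 0.0116, 0.2311]
tool_rot: [-0.424, 0.566, -0.566, 0.424]
force: [0.1, -0.4, -0.0]
finger_gap: 0.994
[0.54965979 0.01155717 0.23122545] [-1.82109149e-01  4.26772921e-01  1.62215804e+00 -3.34770377e-04
  1.09329890e+00  1.03349988e-01]
[[-0.281 -0.001  0.96 ]
 [-0.96  -0.    -0.281]
 [ 0.    -1.    -0.001]]
```

View pics/w1.png

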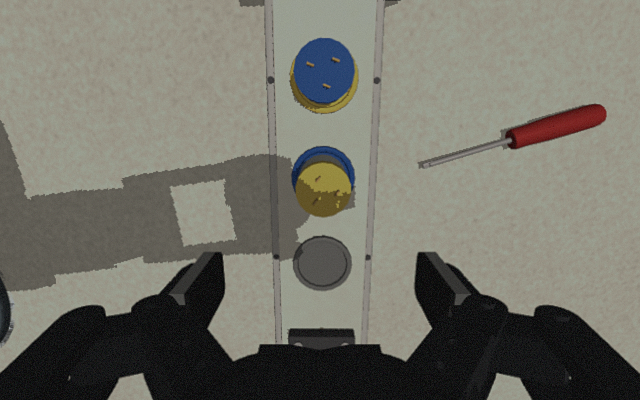

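The wrist view shows the blue cap at (324,71) in the yellow nest, the yellow cap at (324,189) in the blue nest and the empty grey nest at (322,264). I'll fit projected cylinders to these outlines.

```bash
cat >> h.py <<'E'
from scipy.optimize import minimize
def fit(s,mask,x0,r,z0,z1):
    """match hull of a projected upright cylinder with the hull of the mask"""
    n,l,st,_=cv2.connectedComponentsWithStats(mask); m=(l==1+st[1:,4].argmax()).astype(np.uint8)
    h=cv2.convexHull(np.argwhere(m)[:,::-1].astype(np.int32))
    K=8
    A=np.zeros(m.shape,np.uint8); cv2.fillPoly(A,[h],1); area=A.sum()
    a=np.linspace(0,2*np.pi,60)
    def cost(p):
        P=np.array([proj(s,[p[0]+r*np.cos(t),p[1]+r*np.sin(t),z]) for z in(z0,z1) for t in a],np.float32)
        H=cv2.convexHull(P).astype(np.float32); i,_=cv2.intersectConvexConvex(H,h.astype(np.float32))
        return (cv2.contourArea(H)+cv2.contourArea(h)-2*i)/area
    o=minimize(cost,x0,method='Nelder-Mead',options=dict(xatol=1e-5,fatol=1e-6,initial_simplex=[x0,[x0[0]+.005,x0[1]],[x0[0],x0[1]+.005]]))
    return o.x,round(float(o.fun),3)
def hue(s,lo,hi,box):
    hsv=cv2.cvtColor(s['frame'],cv2.COLOR_RGB2HSV); m=cv2.inRange(hsv,lo,hi); b=np.zeros_like(m); u0,v0,u1,v1=box
    b[v0:v1,u0:u1]=m[v0:v1,u0:u1]; return cv2.morphologyEx(cv2.medianBlur(b,3),cv2.MORPH_CLOSE,np.ones((5,5)))
E
python3 - <<'E'
from h import *
s=load('w1')
B=fit(s,hue(s,(100,90,30),(130,255,255),(280,30,370,125)),[.5788,.1084],.025,.081,.095)
N=fit(s,hue(s,(18,90,30),(40,255,255),(280,30,370,125)),[.5788,.1084],.034,.032,.040)
Y=fit(s,hue(s,(18,90,30),(40,255,255),(280,140,370,230)),[.5503,.0136],.025,.081,.095)
hsv=cv2.cvtColor(s['frame'],cv2.COLOR_RGB2HSV)
print(hsv[250,295:350:8].tolist(),hsv[264,280:365:8].tolist())
G=fit(s,hue(s,(0,0,0),(180,90,125),(285,228,358,300)),[.525,-.0827],.034,.032,.040)
print(B,N,Y,G,sep='\n')
K=np.array([.6084,.2041])
g=G[0];n=N[0];print(np.linalg.norm(n-g),'nestblue',(n+g)/2)
d=(n-g)/np.linalg.norm(n-g);print('ang',np.degrees(np.arctan2(*d[::-1])))
# overlay
im=s['frame'][:,:,::-1].copy(); im=cv2.resize(im,None,fx=2,fy=2,interpolation=1)
a=np.linspace(0,6.283,80)
for c,r,z,col in((B[0],.025,.095,(0,255,0)),(Y[0],.025,.095,(0,255,0)),(g,.034,.04,(0,0,255)),((n+g)/2,.034,.04,(0,0,255)),(n,.034,.04,(0,0,255))):
    cv2.polylines(im,[np.array([proj(s,[c[0]+r*np.cos(t),c[1]+r*np.sin(t),z])*2+.5 for t in a]).astype(int)],1,col,1)
cv2.imwrite('pics/o1.png',im[40:600,480:800])
E
```

```text
[[25, 32, 88], [30, 16, 80], [40, 9, 84], [17, 21, 84], [17, 21, 84], [10, 9, 85], [30, 9, 81]] [[28, 26, 148], [32, 23, 154], [13, 27, 85], [18, 15, 84], [23, 13, 81], [24, 15, 86], [18, 16, 82], [21, 21, 84], [10, 9, 84], [35, 22, 137], [34, 23, 154]]
(array([0.58181565, 0.1063552 ]), 0.052)
(array([0.58194098, 0.1043622 ]), 0.399)
(array([0.55340023, 0.01085518]), 0.04)
(array([ 0.52472839, -0.08356129]), 0.171)
0.19643960668976895 nestblue [0.55333469 0.01040045]
ang 73.06732861195997
```

View pics/o1.png

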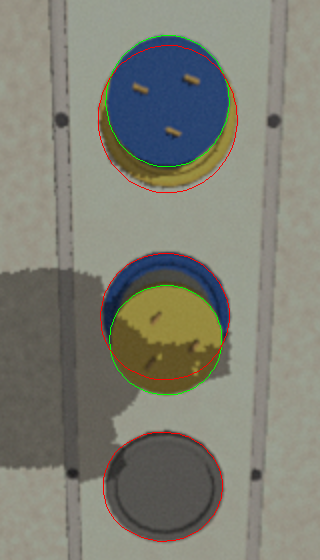

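Both housings and the grey nest fit well. The yellow nest fit is poor because the housing hides most of it, so I'll remeasure it once it is empty. Next I pick up the yellow housing.

```bash
python3 -m jog '[[[0,2,0.4],0],[[0,5,0.4],0],[[0,8,0.4],0],[[0,11,0.4],0],[[0,14,0.4],0],[[0,16,0.4],0],[[0,17,0.4],0],[[0,17.7,0.4],0],[[0,18.1,0.4],0],[[0,18.1,0.4],0],[[0,18.1,0.4],0]]' 8.5 40
python3 -m jog '[[[0,0,0],0],[[0,0,0],0],[[0,0,0],0],[[0,0,0],0],[[0,0,0],0],[[0,0,0],0],[[0,0,0],0],[[0,0,0],0],[[0,0,0],0],[[0,0,0],0]]' 4 40
```

```text
t: 2.73
tcp_pos: [0.5549, 0.0116, 0.0513]
tool_rot: [0.424, -0.565, 0.566, -0.425]
force: [-0.0, 0.8, -0.3]
finger_gap: 0.997
t: 3.57
tcp_pos: [0.5542, 0.0121, 0.0513]
tool_rot: [0.424, -0.565, 0.566, -0.425]
force: [-1.8, 0.2, 5.7]
finger_gap: 0.576
```

```bash
python3 -m jog '[[[0,-1,0],0],[[0,-3,0],0],[[0,-5,0],0],[[1,-6,0],0],[[3,-6,0],0],[[5.5,-6,0],0],[[8,-6,0],0],[[9.3,-6,0],0],[[9.9,-6,0],0],[[9.9,-6,0],0],[[9.9,-6,0],0]]'
python3 - <<'E'
from h import *
s=snap('wrist','w2'); cv2.imwrite('pics/w2c.png',cv2.resize(s['frame'][:,160:480,::-1],None,fx=1.5,fy=1.5,interpolation=1))
print(manip.sense()['tcp_pos'])
E
```

```text
t: 4.48
tcp_pos: [0.5264, -0.083, 0.1102]
tool_rot: [-0.424, 0.566, -0.566, 0.424]
force: [0.6, 0.4, -2.0]
finger_gap: 0.576
[ 0.52645801 -0.08249117  0.11023345]
```

View pics/w2c.png

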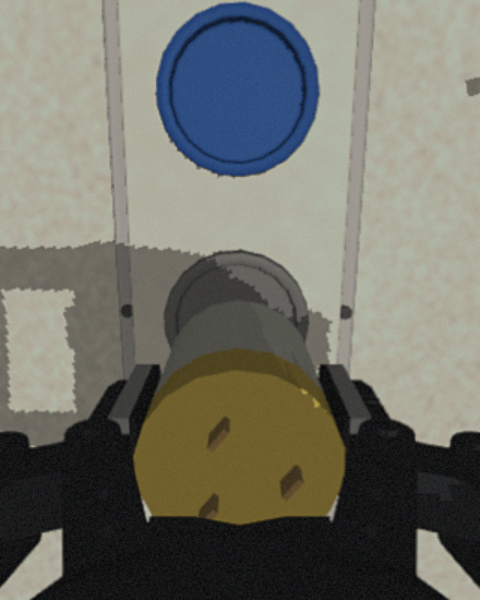

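The crop shows the empty blue nest at (237,90), the grey nest partly hidden at (235,318) and the held yellow housing with its cap centred at about (240,447). I'll fit the blue nest and the held cap.

```bash
python3 - <<'E'
from h import *
s=load('w2')
m=hue(s,(100,90,20),(130,255,255),(250,0,390,125))
Bn=fit(s,m,[.5534,.0115],.034,.032,.040)
d=np.array([np.cos(np.radians(73.3)),np.sin(np.radians(73.3))])
hm=hue(s,(15,90,20),(40,255,255),(240,225,400,343))
print(Bn,'G',Bn[0]-.1*d)
# cap top outline: compare projections of held cap for tool-centred position with mask column extents
z=.095+.1102-.0513
v,u=np.nonzero(hm);print('mask u',u.min(),u.max(),'v',v.min())
for off in(-.004,-.002,0,.002,.004):
    c=np.array([.5264,-.0828])+off*d
    P=np.array([proj(s,[c[0]+.025*np.cos(t),c[1]+.025*np.sin(t),zz]) for zz in(z,z-.014) for t in np.linspace(0,6.28,90)])
    print(off,P[:,0].min(),P[:,0].max(),P[:,1].min())
# grey nest upper edge
for off in(-.004,-.002,0,.002):
    c=Bn[0]-.1*d+off*d
    P=np.array([proj(s,[c[0]+.034*np.cos(t),c[1]+.034*np.sin(t),zz]) for zz in(.032,.04) for t in np.linspace(0,6.28,90)])
    print('g',off,((P[:,0].min()-160)*1.5,(P[:,0].max()-160)*1.5,P[:,1].min()*1.5))
E
```

```text
(array([0.55378   , 0.01114032]), 0.051) G [ 0.52504395 -0.08464193]
mask u 249 390 v 232
-0.004 246.02865292839692 386.0814937148114 238.52460528693453
-0.002 245.71092859211302 386.4538618516475 233.55504408767828
0 245.39096222645503 386.82908716813995 228.54050292782
0.002 245.0687437308777 387.2071876329199 223.4805563311046
0.004 244.74426343608533 387.5881808712596 218.37477769564342
g -0.004 (np.float64(161.96621047211596), np.float64(307.92697782874666), np.float64(256.8003268438424))
g -0.002 (np.float64(161.81529469171295), np.float64(308.12473783478845), np.float64(252.51947416890945))
g 0 (np.float64(161.66393992565673), np.float64(308.3231886835701), np.float64(248.2188106556465))
g 0.002 (np.float64(161.51214669546098), np.float64(308.5223313151797), np.float64(243.8982509135774))
```

```bash
python3 -m jog '[[[0.1,1,-0.15],0],[[0.1,3,-0.15],0],[[0.1,4,-0.15],0],[[0.1,4.6,-0.15],0],[[0.1,5.0,-0.15],0],[[0.1,5.2,-0.15],0],[[0.1,5.4,-0.15],0],[[0.1,5.6,-0.15],0],[[0.1,5.75,-0.15],0],[[0.1,5.85,-0.15],0],[[0.1,5.85,-0.15],0]]'
```

```text
t: 5.45
tcp_pos: [0.5248, -0.0837, 0.0519]
tool_rot: [0.424, -0.565, 0.566, -0.425]
force: [-0.4, 0.4, -1.1]
finger_gap: 0.575
```

```bash
python3 -m jog '[[[0,0,0],0],[[0,0,0],0],[[0,0,0],0],[[0,0,0],0],[[0,0,0],0],[[0,0,0],0],[[0,-1,0],0],[[0,-3,0],0],[[0,-6,0],0],[[0,-9,0],0],[[0,-12,0],0],[[0,-15,0],0],[[0,-17,0],0],[[-2,-18,0],0],[[-4,-18,0],0],[[-5,-18,0],0],[[-5,-18,0],0],[[-5,-18,0],0]]' 8.5 40
python3 - <<'E'
from h import *
s=snap('wrist','w3'); print(manip.sense()['tcp_pos'])
B=fit(s,hue(s,(100,90,20),(130,255,255),(260,0,390,110)),[.5788,.1084],.025,.081,.095)
print(B)
cv2.imwrite('pics/w3c.png',s['frame'][:,140:500,::-1])
E
```

```text
t: 6.95
tcp_pos: [0.5381, -0.0354, 0.2316]
tool_rot: [-0.425, 0.565, -0.565, 0.425]
force: [-0.2, -0.1, -0.7]
finger_gap: 0.994
[ 0.53805882 -0.03583406  0.23137567]
(array([0.57978328, 0.09932815]), 0.722)
```

View pics/w3c.png

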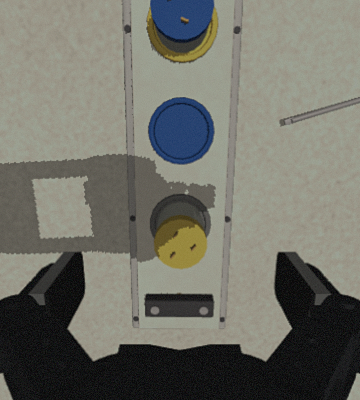

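The yellow housing stands upright in the grey nest at (180,243), the blue nest is empty at (181,130) and the blue housing is at (183,15), cut off at the top edge. Next I pick the blue housing.

```bash
python3 -m jog '[[[-2,0,0.2],0],[[-5,0,0.2],0],[[-8.5,0,0.2],0],[[-12,0,0.2],0],[[-14,1,0.2],0],[[-14.9,3,0.2],0],[[-14.9,6,0.2],0],[[-14.9,9.5,0.2],0],[[-14.9,13,0.2],0],[[-14.9,15.5,0.2],0],[[-14.9,17,0.2],0],[[-14.9,17.7,0.2],0],[[-14.9,18.1,0.2],0],[[-14.9,18.1,0.2],0],[[-14.9,18.1,0.2],0]]' 8.5 40
python3 -m jog '[[[0,0,0],0],[[0,0,0],0],[[0,0,0],0],[[0,0,0],0],[[0,0,0],0],[[0,0,0],0],[[0,0,0],0],[[0,0,0],0],[[0,0,0],0],[[0,0,0],0]]' 4 40
python3 - <<'E'
from h import *
s=load('w3')
print(fit(s,hue(s,(18,90,20),(40,255,255),(285,205,355,280)),[.5248,-.085],.025,.081,.095))
print('Bn',fit(s,hue(s,(100,90,20),(130,255,255),(280,85,365,170)),[.5534,.0115],.034,.032,.040))
E
```

```text
t: 8.25
tcp_pos: [0.583, 0.1065, 0.0515]
tool_rot: [0.424, -0.565, 0.566, -0.425]
force: [0.9, -0.8, -0.5]
finger_gap: 0.993
t: 9.08
tcp_pos: [0.5826, 0.107, 0.0521]
tool_rot: [0.424, -0.565, 0.566, -0.425]
force: [-1.1, -0.2, 5.8]
finger_gap: 0.574
(array([ 0.5251345 , -0.08549627]), 0.037)
Bn (array([0.55370517, 0.01029705]), 0.067)
```

```bash
python3 -m jog '[[[0,-1,0],0],[[0,-3,0],0],[[0,-5,0],0],[[1,-6,0],0],[[3,-6,0],0],[[5.5,-6,0],0],[[8,-6,0],0],[[9.4,-6,0],0],[[10,-6,0],0],[[10,-6,0],0],[[10,-6,0],0]]'
python3 - <<'E'
from h import *
s=snap('wrist','w4'); print(manip.sense()['tcp_pos'])
print('Yn',fit(s,hue(s,(18,90,20),(40,255,255),(250,0,390,125)),[.582,.107],.034,.032,.040))
hm=hue(s,(100,90,20),(130,255,255),(230,225,410,343)); 
for lo,hi in((240,300),):
    v,u=np.nonzero(hm[:343]); print(u.min(),u.max())
rows=np.argwhere(hm[:,316:320].any(1)); print('v',rows.min())
E
```

```text
t: 10.0
tcp_pos: [0.5543, 0.0107, 0.1109]
tool_rot: [-0.424, 0.566, -0.566, 0.424]
force: [0.1, 0.3, -0.5]
finger_gap: 0.573
[0.55442867 0.01118888 0.11087937]
Yn (array([0.58274092, 0.10668602]), 0.046)
249 390
v 231
```

```bash
python3 -m jog '[[[-0.15,1,-0.1],0],[[-0.15,3,-0.1],0],[[-0.15,4,-0.1],0],[[-0.15,4.6,-0.1],0],[[-0.15,5.0,-0.1],0],[[-0.15,5.2,-0.1],0],[[-0.15,5.4,-0.1],0],[[-0.15,5.6,-0.1],0],[[-0.15,5.75,-0.1],0],[[-0.15,5.85,-0.1],0],[[-0.15,5.85,-0.1],0]]'
```

```text
t: 10.97
tcp_pos: [0.5538, 0.0125, 0.0524]
tool_rot: [0.424, -0.565, 0.566, -0.425]
force: [-0.5, -0.2, -2.3]
finger_gap: 0.576
```

```bash
python3 -m jog '[[[0,0,0],0],[[0,0,0],0],[[0,0,0],0],[[0,0,0],0],[[0,0,0],0],[[0,0,0],0],[[0,-1,0],0],[[0,-3,0],0],[[0,-6,0],0],[[0,-8.5,0],0],[[0,-10,0],0],[[2,-10,0],0],[[5,-10,0],0],[[8,-10,0],0],[[9.7,-10,0],0],[[10.2,-10,0],0],[[10.2,-10,0],0]]' 8.5 40
python3 -m jog '[[[0,1,0],0],[[0,3,0],0],[[0,6,0],0],[[0,8,0],0],[[0,9.2,0],0],[[0,9.8,0],0],[[0,10,0],0],[[0,10,0],0],[[0,10,0],0]]' 8.5 40
python3 -m jog '[[[0,0,0],0],[[0,0,0],0],[[0,0,0],0],[[0,0,0],0],[[0,0,0],0],[[0,0,0],0],[[0,0,0],0],[[0,0,0],0],[[0,0,0],0],[[0,0,0],0]]' 4 40
```

```text
t: 12.38
tcp_pos: [0.5252, -0.0865, 0.1529]
tool_rot: [0.424, -0.566, 0.566, -0.424]
force: [-0.7, -0.0, -0.0]
finger_gap: 0.999
t: 13.13
tcp_pos: [0.5258, -0.085, 0.0528]
tool_rot: [0.424, -0.565, 0.566, -0.425]
force: [0.6, 0.2, 0.4]
finger_gap: 0.995
t: 13.97
tcp_pos: [0.5254, -0.0855, 0.0532]
tool_rot: [0.424, -0.565, 0.566, -0.425]
force: [-1.0, 0.8, 6.3]
finger_gap: 0.577
```

```bash
python3 -m jog '[[[0,-1,0],0],[[0,-3,0],0],[[0,-6,0],0],[[0,-8.5,0],0],[[0,-10,0],0],[[-1.5,-10,0],0],[[-4,-10,0],0],[[-7.5,-10,0.1],0],[[-11,-10,0.1],0],[[-14.5,-10,0.1],0],[[-17.5,-10,0.1],0],[[-19.5,-10,0.1],0],[[-20.1,-10,0.1],0],[[-20.1,-10,0.1],0],[[-20.1,-8.5,0.1],0],[[-20.1,-6.5,0.1],0],[[-20.1,-6,0.1],0],[[-20.1,-6,0.1],0],[[-20.1,-6,0.1],0]]'
python3 - <<'E'
from h import *
s=snap('wrist','w5'); print(manip.sense()['tcp_pos'])
cv2.imwrite('pics/w5c.png',s['frame'][:,120:520,::-1])
hm=hue(s,(15,90,20),(40,255,255),(240,225,400,343)); v,u=np.nonzero(hm)
print(u.min(),u.max(),np.argwhere(hm[:,316:320].any(1)).min())
E
```

```text
t: 15.55
tcp_pos: [0.5821, 0.1062, 0.1124]
tool_rot: [-0.424, 0.566, -0.566, 0.424]
force: [-0.7, 0.6, -1.8]
finger_gap: 0.578
[0.58274386 0.10647672 0.11293663]
249 389 227
```

View pics/w5c.png

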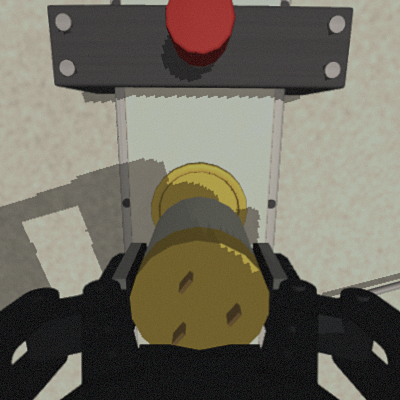

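The held yellow housing lines up over the yellow nest at (200,195), with the knob at (200,28).

```bash
python3 -m jog '[[[-0.05,1,0],0],[[-0.05,3,0],0],[[-0.05,4,0],0],[[-0.05,4.6,0],0],[[-0.05,5.0,0],0],[[-0.05,5.2,0],0],[[-0.05,5.4,0],0],[[-0.05,5.6,0],0],[[-0.05,5.75,0],0],[[-0.05,5.85,0],0],[[-0.05,5.85,0],0]]'
```

```text
t: 16.52
tcp_pos: [0.5825, 0.1078, 0.0539]
tool_rot: [0.424, -0.565, 0.566, -0.425]
force: [-0.9, -0.5, -1.7]
finger_gap: 0.577
```

```bash
python3 -m jog '[[[0,0,0],0],[[0,0,0],0],[[0,0,0],0],[[0,0,0],0],[[0,0,0],0],[[0,0,0],0],[[0,-1,0],0],[[0,-3,0],0],[[0,-6,0],0],[[0,-9,0],0],[[0,-12,0],0],[[0,-15,0],0],[[0,-17,0],0],[[0,-18,0],0],[[0,-18,0],0],[[0,-18,0],0]]' 8.5 40
python3 - <<'E'
from h import *
s=snap('wrist','w6'); print(manip.sense()['tcp_pos'])
cv2.imwrite('pics/w6c.png',s['frame'][:,140:500,::-1])
print('Y',fit(s,hue(s,(18,90,20),(40,255,255),(275,170,370,235)),[.5827,.1067],.025,.081,.095))
print('B',fit(s,hue(s,(100,90,20),(130,255,255),(275,236,370,335)),[.5537,.0107],.025,.081,.095))
m=hue(s,(0,120,30),(8,255,255),(270,0,380,120))|hue(s,(172,120,30),(180,255,255),(270,0,380,120))
print('K',fit(s,m,[.6114,.2026],.013,.092,.126))
E
```

```text
t: 17.85
tcp_pos: [0.5821, 0.1078, 0.2338]
tool_rot: [0.424, -0.566, 0.566, -0.425]
force: [0.5, 1.0, -0.6]
finger_gap: 0.994
[0.58144378 0.10780086 0.23268029]
Y (array([0.5837082 , 0.10850807]), 0.224)
B (array([0.56001299, 0.03572954]), 0.352)
K (array([0.61131136, 0.20182962]), 0.121)
```

View pics/w6c.png

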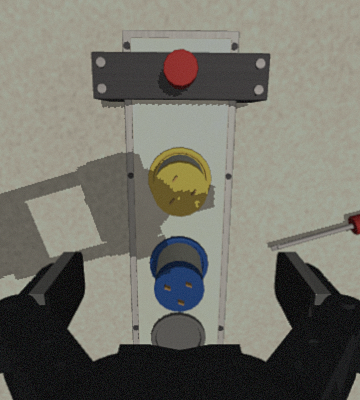

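The yellow housing is in the yellow nest at (180,183) and the blue one in the blue nest, its cap at (179,288). The fits on these are poor because the nest and cap share a colour, so I'll check the cap edges separately. Then I move to the knob at (181,68).

```bash
python3 - <<'E'
from h import *
s=load('w6')
for n,lo,hi,box,c in(('B',(100,90,20),(130,255,255),(275,268,370,335),[.5538,.0108]),('Y',(18,90,20),(40,255,255),(275,190,370,235),[.5827,.1067])):
    m=hue(s,lo,hi,box); v,u=np.nonzero(m); P=np.array([proj(s,[c[0]+.025*np.cos(t),c[1]+.025*np.sin(t),.095]) for t in np.linspace(0,6.28,120)])
    print(n,u.min(),u.max(),v.max(),P[:,0].min(),P[:,0].max(),P[:,1].max(),'px/10mm',np.ptp(P[:,0])/5)
E
python3 -m jog '[[[-2,0,0.15],0],[[-5,0,0.15],0],[[-8,0,0.15],0],[[-9.5,1,0.15],0],[[-9.9,3,0.15],0],[[-9.9,6,0.15],0],[[-9.9,9,0.15],0],[[-9.9,11.5,0.15],0],[[-9.9,13,0.15],0],[[-9.9,14,0.15],0],[[-9.9,14.6,0.15],0],[[-9.9,14.6,0.15],0],[[-9.9,14.6,0.15],0]]' 8.5 80
python3 -m jog '[[[0,0,0],0],[[0,0,0],0],[[0,0,0],0],[[0,0,0],0],[[0,0,0],0],[[0,0,0],0],[[0,0,0],0],[[0,0,0],0],[[0,0,0],0],[[0,0,0],0],[[0,0,0],0],[[0,0,0],0]]' 1.5 80
```

```text
B 291 346 311 292.78233836790247 343.57499160650605 312.3477394702278 px/10mm 10.158530647720715
Y 291 347 215 291.3768722165414 346.943199753264 217.71513725823596 px/10mm 11.113265507344522
t: 18.98
tcp_pos: [0.6117, 0.2023, 0.0877]
tool_rot: [0.425, -0.566, 0.566, -0.424]
force: [-0.1, -0.2, -0.1]
finger_gap: 0.997
t: 19.98
tcp_pos: [0.6106, 0.2029, 0.0889]
tool_rot: [-0.425, 0.566, -0.565, 0.424]
force: [-3.5, 1.0, 5.2]
finger_gap: 0.282
```

Both caps sit within about 2 mm of where a homed housing should show, and the knob is gripped. Now I pull it up.

```bash
python3 -m jog '[[[0,-0.2,0],0],[[0,-0.4,0],0],[[0,-0.6,0],0],[[0,-0.8,0],0],[[0,-1.0,0],0],[[0,-1.2,0],0],[[0,-1.4,0],0],[[0,-1.6,0],0],[[0,-1.75,0],0],[[0,-1.85,0],0],[[0,-1.9,0],0],[[0,-1.9,0],0],[[0,-1.9,0],0]]'
```

```text
t: 21.07
tcp_pos: [0.6105, 0.2028, 0.1064]
tool_rot: [-0.425, 0.566, -0.565, 0.424]
force: [-2.1, 4.4, -11.8]
finger_gap: 0.286
```

```bash
python3 -m jog '[[[0,-0.1,0],0],[[0,-0.15,0],0],[[0,-0.2,0],0],[[0,-0.25,0],0],[[0,-0.25,0],0],[[0,-0.25,0],0],[[0,-0.25,0],0],[[0,-0.25,0],0]]'
python3 - <<'E'
from h import *
s=manip.sense(); print(s['tcp_pos'],s['force'])
w=snap('wrist','w7'); c=snap('scene','sc2')
a=cv2.resize(w['frame'][:,140:500],None,fx=1.2,fy=1.2); b=cv2.resize(c['frame'][170:250,300:430],None,fx=2.7,fy=6/1.0*.45*1.0)
b=cv2.copyMakeBorder(b,0,480-b.shape[0],0,0,0); cv2.imwrite('pics/f.png',np.hstack([a,b])[:,:,::-1])
E
```

```text
t: 21.73
tcp_pos: [0.6105, 0.2028, 0.1086]
tool_rot: [-0.425, 0.566, -0.565, 0.424]
force: [-1.0, 5.4, -12.4]
finger_gap: 0.282
[0.61051475 0.20277018 0.10863029] [ -1.04192146   5.37413577 -12.43835337]
```

View pics/f.png

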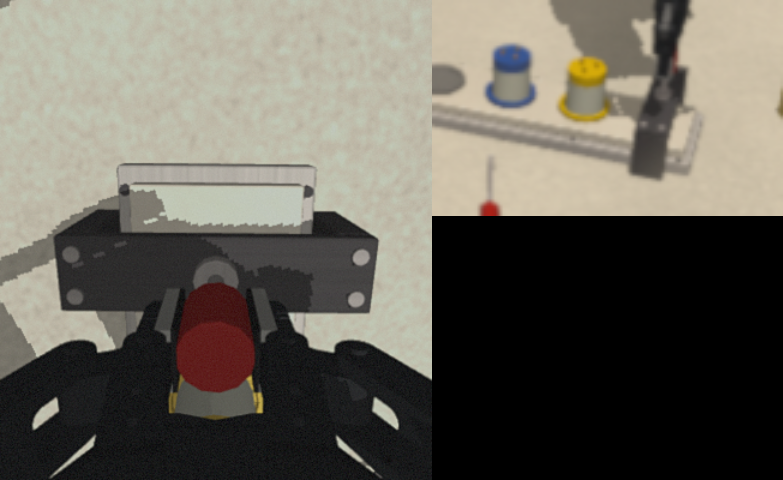

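The knob is in the gripper at (215,340), well above its sleeve at (215,270). In the scene crop both housings stand upright in their own colours' nests. I'll pull slightly further to feel for the stop.

```bash
python3 -m jog '[[[0,-0.05,0],0],[[0,-0.1,0],0],[[0,-0.1,0],0],[[0,-0.1,0],0],[[0,-0.1,0],0],[[0,-0.1,0],0]]'
```

```text
t: 22.33
tcp_pos: [0.6105, 0.2028, 0.109]
tool_rot: [-0.425, 0.566, -0.565, 0.424]
force: [-0.6, 6.5, -14.9]
finger_gap: 0.283
```

```bash
python3 -m jog '[[[0,0,0],0],[[0,0,0],0],[[0,0,0],0],[[0,0,0],0],[[0,0,0],0],[[0,0,0],0]]'; python3 -c "from station import workorder; print(workorder.sign_off())"
```

```text
t: 22.83
tcp_pos: [0.6105, 0.2028, 0.109]
tool_rot: [-0.425, 0.566, -0.565, 0.424]
force: [-0.4, 4.6, -15.7]
finger_gap: 0.283
the job is handed in; nothing more can be done
None
```

I swapped the two housings, using the grey nest for parking, and handed in the job at 22.8 s with the gripper still holding the plunger up. The sign-off gives no verdict.

- **Housings:** the last pictures show each one upright and released in the nest of its own colour. The edges I could check on each cap were within about 2–3 mm of where a centred housing should show. The outline fits on the final view were poor because each cap now matches its nest's colour, so this edge check stood in for them.
- **Plunger:** I gripped the knob at 80 N and lifted it about 20 mm. On the last 1 mm pulled, the tool moved only 0.4 mm and the downward force rose from 12.4 to about 15 N, so it is at its stop. I had no direct reading of the plunger's travel.
- **Bystanders:** the arm never went near the bin or the screwdriver, and passed well above the cooker base. I did not measure their positions again at the end.

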